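# Count three bread rolls into the tip-up trough and tip them into the basket

## Robot

A 7-joint arm with a two-finger parallel gripper is mounted at the origin on the work surface. World frame = base frame: x ahead of the robot, y to its left, z up, the work surface at z = 0. Lengths are in m, angles in rad, forces in N, time in s.
With the tool pointing down it reaches from about 0.425 to 0.8 m from the base axis. Payload 8.3 kg.
Tool frame: the origin (TCP) lies on the centre line of the jaws, within the pads' length; the fingertips stand 8 mm ahead of it and the grasp point (between the pads) lies 11 mm behind it; z points along the fingers, x is the direction in which the jaws open and shut, and the axes are right-handed (so a half turn about z gives the same grasp; the last joint's range is limited). The gripper opens to 85 mm and grips with 20 to 120 N. Pads are 22 mm wide; open, the fingers measure 114 mm over their backs; the gripper's body (76 mm by 85 mm) begins 54 mm behind the grasp point. The pads swing forward as they close: fully open they stand 13 mm farther back than shut.
Start: joints at [1.158, 0.383, 0.016, 1.37, -0.006, 1.388, -0.046], TCP at [0.214, -0.587, 0.203] pointing down, gripper open.
Joint ranges: [-2.95, 2.95], [-0.25, 2.06], [-1.52, 1.56], [0.18, 2.33], [-1.44, 4.58], [0.02, 2.06], [-3.01, 3.01]. Speed limits (rad/s): [2.39, 2.39, 3.01, 3.01, 3.14, 3.14, 3.14].

## Interface

Orientations are given as a rotation vector (axis times angle).
In Python, from bench import observe, get_image, camera_model, hand_in, masks_of, mark_of gives the robot as it stands. The module is installed in compiled form; this text tells all that it offers.
- The arm moves only by the tool send_rows, never from a script. Its argument "steps" is a list of rows, each a list of 4 numbers: the shift along the tool's x, y, z in m, then the turn about the tool's z in rad. A call has 1 to 20 rows; each row is the pose to reach, as a shift and turn from the pose commanded when the call began, along the tool's axes at that moment; what a row does not reach only later rows make up. A row lasts 1/12 s, in which the tool goes at most 41.7 mm and 7.16 degrees, less where a joint would pass 70% of its speed; a pose out of reach is approached as far as the arm can. A call with a gripper value outside its range is refused whole. "jaw" is the finger opening in m, from 0 to 0.0854, set as the call begins (left out, the last holds). The fingers move at their own pace and stop on an object; "squeeze" is the grip in N (left out, the last holds). Time passes only in rows, so rows that repeat a pose let the fingers close. It gives the time, the measured TCP pose, the force and the opening at its end, in the units of the state.
- observe(): the state, without advancing time (a new reading comes with each control period).
- get_image(name): name is "side" or "top" or "wrist"; returns the picture (384x512x3 uint8, red, green, blue); there is no depth.
- camera_model(name): a dict with "fx", "fy", "cx", "cy" (pixels), "distortion" ([k1, k2, p1, p2, k3] as OpenCV has them; the pictures are not rectified), "rvec" (rotation vector, rad) and "tvec" (3), from world to camera coordinates, as OpenCV has them; the wrist camera has in their place "tool_from_camera" (4x4, takes a point from camera to tool coordinates, whose origin is the TCP and whose axes are the tool frame's). Camera axes: x right, y down, z forward; pixel columns grow to the right and rows downward; lengths in m; the calibration is good to about 2 mm. A picture is of the moment at which its call begins: read the wrist's pose just before it. camera_model takes no time and is no camera call.
- hand_in(): hands the job in, once; it reports no verdict.
Trained networks look in the newest picture that a camera, given by its name, has taken for a name from the list of things; names that differ only in an ending like _2 or _b are one class to them, and where a whole thing is asked for, a point or a joint stands for the part that bears it (a point fixed in the world has none). Each returns a list of dicts, best first, with "score" (0 to 1); they miss things now and then, are a little off and sometimes report something else, mostly with a low value. They report only what shows in the picture. A call takes as long as a camera call. They do not tell look-alikes from the thing itself.
- masks_of(camera, target): "mask" (384x512 bool, what is visible of it) and "rect" ([left, top, width, height] in pixels, round what is visible of it).
- mark_of(camera, target): "xy" ([column, row] in pixels: a listed point, or the origin of a listed thing).
The state is a dict: "t": time; "qpos": joint angles; "dq": joint speeds; "tau": joint torques, N m; "eef_pos": TCP position; "tcp_rot": TCP orientation; "ft_force": force on the tool from outside, world axes, zero at the start; "torque": the same for the moment, N m; "finger_gap": finger opening in m.
Only numpy, scipy, OpenCV 4.12 (cv2) and the standard library are available. Lean on these libraries where they do the work, as an engineer would, in place of code of your own. Each camera call takes 0.05 s, during which the arm holds its last target. There are 200 camera calls.

## Task

Slide the two round rolls on the packing deck between the guide rails into the trough, without lifting them, so that all three round rolls stand in it in single file; the long finger roll stays on the deck. Then push the trough's lever over to tip the trough to about 40 degrees (never past 50), keep it there until all three rolls have slid into the wicker basket and a moment longer, and let it back down gently until it rests level. Handle the rolls gently, and leave the basket, the jam jar and the bottle where they stand.

Things in the scene. Friction and masses are not known exactly. Their poses are not given: they have to be found in the camera images.
- stand: Roll packing station of bare stainless steel, fixed to the counter: a deck, then the trough. Its origin lies on the counter under the trough's middle. +y runs along the lane from the deck through the trough to the outlet, x is across the lane (lane axis x = 0, robot's side -x), z up. All 'stand' coordinates below are in this frame.
- deck (a point): Centre of the top of the infeed deck, a flat sheet 110 mm above the counter, 300 mm wide (stand x -150 to 150 mm) and 352 mm long (stand y -479 to -127 mm); axes as the stand's.
- throat (a point): Middle of the throat on the deck top (stand y = -167 mm), where two guide rails, 45 mm tall and 4 mm thick, draw together to a lane 88 mm wide (inner faces x = -44 and 44 mm), which runs straight on to the trough. On the deck side each rail flares straight outwards, to x = -110 and 110 mm at stand y = -276 mm. Axes as the stand's.
- trough_mouth (a point): Middle of the line where the deck meets the trough's floor (stand y = -125 mm, z = 110 mm). A roll is wholly in the trough when its centre is more than 33 mm past this line.
- trough (a joint): Tilt of the trough, rad: 0 = level on its rest, growing as the deck end rises, to 1.2 at most (40 degrees = 0.70). Open-ended steel U-channel, 93 mm wide inside, walls 45 mm, floor level with the deck, from stand y = -124 (deck end, which rises) to 165 mm (outlet, 40 mm past the hinge). About 0.55 kg; if let go it falls back by itself, too hard.
- trough_mid (a point): Point on the top of the trough's floor, on the lane's axis, 124.5 mm from the hinge axis towards the deck; turns with the trough, y along the trough towards the outlet, z up out of its floor.
- hinge (a point): Point on the hinge axis under the lever: stand x = -82, y = 125, z = 100 mm. The hinge axis runs along the stand's x. Fixed.
- lever_top (a point): Top end of the tipping lever, 155 mm from the hinge axis, upright when the trough is level, on the robot's side, its axis 32 mm off the trough's wall. 12 mm rod with a black sleeve, 22 mm in diameter, from 65 to 155 mm above the axis. Pushed to stand +y it leans over by the trough's angle and tips the trough (about 9 N at 90 mm above the axis); it follows the finger back as that is withdrawn.
- roll_1: One of three identical round crusty bread rolls, 66 mm in diameter, 46 mm high with a flat base 54 mm wide, about 60 g; origin at the centre of its underside. At the start one roll stands in the trough and two on the deck, one each side of the lane's axis, outside the throat; which is which varies. Friction on the steel 0.3 to 0.5.
- roll_2: One of three identical round crusty bread rolls, 66 mm in diameter, 46 mm high with a flat base 54 mm wide, about 60 g; origin at the centre of its underside. At the start one roll stands in the trough and two on the deck, one each side of the lane's axis, outside the throat; which is which varies. Friction on the steel 0.3 to 0.5.
- roll_3: One of three identical round crusty bread rolls, 66 mm in diameter, 46 mm high with a flat base 54 mm wide, about 60 g; origin at the centre of its underside. At the start one roll stands in the trough and two on the deck, one each side of the lane's axis, outside the throat; which is which varies. Friction on the steel 0.3 to 0.5.
- basket: Sloped rectangular wicker basket, 260 mm (x) by 240 mm (y), loose on the counter under the outlet, about 0.7 kg; origin at the centre of its underside. Rim 38 mm high on the trough's side (-y) rising to 95 mm on the far side (+y); floor 8 mm thick.
- finger_roll: Long bread roll, 100 mm (y) by 42 mm, 34 mm high, lying on the back part of the deck, along the lane's axis; stays there. Origin at the centre of its underside.
- jam_jar: Closed red jam jar, 64 mm in diameter, 85 mm tall, on the counter beyond the trough (+x side). Bystander.
- juice_bottle: Closed amber bottle, 60 mm in diameter, 170 mm tall, on the counter beyond the trough (+x side), near the deck. Bystander.
Mind the look-alikes: they are no part of the job. Leave any green look-alike of the roll_2 alone.

How it is judged:
On the way, in this order (a step that is already met when the one before it is completed fails the run):
1. all three round rolls stand wholly in the level trough, in single file (x of roll_1 in the frame of trough_mid between -0.03 and 0.03 m and y of roll_1 in the frame of trough_mid between -0.096 and 0.145 m and z of roll_1 in the frame of trough_mid between -0.01 and 0.015 m and angle between each of roll_1, roll_2, roll_3's own z axis and vertical below 0.35 rad and x of roll_2 in the frame of trough_mid between -0.03 and 0.03 m and y of roll_2 in the frame of trough_mid between -0.096 and 0.145 m and z of roll_2 in the frame of trough_mid between -0.01 and 0.015 m and x of roll_3 in the frame of trough_mid between -0.03 and 0.03 m and y of roll_3 in the frame of trough_mid between -0.096 and 0.145 m and z of roll_3 in the frame of trough_mid between -0.01 and 0.015 m and value of joint trough below 0.05 rad), for 0.2 s.
2. the trough is held tipped at about 40 degrees (34 to 46) with all three rolls in the basket (x of roll_1 in the frame of basket between -0.13 and 0.13 m and y of roll_1 in the frame of basket between -0.118 and 0.118 m and z of roll_1 in the frame of basket between -0.01 and 0.095 m and x of roll_2 in the frame of basket between -0.13 and 0.13 m and y of roll_2 in the frame of basket between -0.118 and 0.118 m and z of roll_2 in the frame of basket between -0.01 and 0.095 m and x of roll_3 in the frame of basket between -0.13 and 0.13 m and y of roll_3 in the frame of basket between -0.118 and 0.118 m and z of roll_3 in the frame of basket between -0.01 and 0.095 m and value of joint trough between 0.593 and 0.803 rad), for 0.3 s.
At the end, for the whole second after the job is handed in: The trough is level (under 0.04 rad), all three round rolls lie at rest inside the basket, the basket is within 40 mm of where it stood, and the finger roll lies on the deck (x of roll_1 in the frame of basket between -0.13 and 0.13 m and y of roll_1 in the frame of basket between -0.118 and 0.118 m and z of roll_1 in the frame of basket between -0.01 and 0.095 m and x of roll_2 in the frame of basket between -0.13 and 0.13 m and y of roll_2 in the frame of basket between -0.118 and 0.118 m and z of roll_2 in the frame of basket between -0.01 and 0.095 m and x of roll_3 in the frame of basket between -0.13 and 0.13 m and y of roll_3 in the frame of basket between -0.118 and 0.118 m and z of roll_3 in the frame of basket between -0.01 and 0.095 m and value of joint trough below 0.04 rad and linear speed of each of roll_1, roll_2, roll_3 below 0.05 m/s and x of finger_roll in the frame of stand between -0.14 and 0.14 m and y of finger_roll in the frame of stand between -0.48 and -0.28 m and z of finger_roll in the frame of stand between 0.1 and 0.12 m and distance of basket from where it was at the start of the episode below 0.04 m); the robot touches nothing.
It fails at once if the trough is tipped past 50 degrees (0.87 rad) (value of joint trough above 0.873 rad).
It fails at once if the trough is dropped: it comes down onto its rest faster than 1 rad/s (value of joint trough below 0.15 rad and velocity of joint trough below -1 rad/s).
It fails at once if a round roll is lifted more than 30 mm off the deck or the level trough (value of joint trough below 0.05 rad and z of any of roll_1, roll_2, roll_3 in the frame of stand above 0.14 m).
It fails at once if a roll is crushed (over 30 N from the fingers) (contact force between the fingers and roll_1 above 30 N or contact force between the fingers and roll_2 above 30 N or contact force between the fingers and roll_3 above 30 N).
It fails at once if the finger roll, jam jar or bottle is moved by more than 30 mm (distance of any of finger_roll, jam_jar, juice_bottle from where it was at the start of the episode above 0.03 m).
It also fails if it takes over 67 s, if anything falls off the work surface, if the arm or the gripper's body presses on something with over 40 N, if the wrist force passes 120 N, or if a joint passes its speed limit or range.

## Working session

There is one attempt and no reset: what is moved stays moved. The work goes in short steps, Python scripts to look and compute and a tool call to move; the robot and the scene stay as the last step left them, time stands still between calls to the robot, and variables do not carry over. Pictures are saved under pics/ and viewed, about 8 in all and at most 12, crops included, and the job is handed in when it is done.

Besides the shell and the picture viewer there is one more tool, called after "Emit:" by a JSON object that holds its "method" and its "body". send_rows: Moves the arm, as the interface text tells. Its arguments: {"type":"object","properties":{"steps":{"type":"array","items":{"type":"array","items":{"type":"number"}}},"jaw":{"type":"number"},"squeeze":{"type":"number"}},"required":["steps"]}

```bash
mkdir -p pics; cat > h.py <<'E'
import numpy as np, cv2
from bench import *
def cam(n):
    m=camera_model(n);K=np.array([[m['fx'],0,m['cx']],[0,m['fy'],m['cy']],[0,0,1.]]);D=np.array(m['distortion'])
    if 'rvec' in m:
        R=cv2.Rodrigues(np.array(m['rvec'],float))[0];t=np.array(m['tvec'],float)
    else:
        T=np.array(m['tool_from_camera']);s=observe();Rt=cv2.Rodrigues(np.array(s['tcp_rot'],float))[0]
        Rw=Rt@T[:3,:3];p=Rt@T[:3,3]+s['eef_pos'];R=Rw.T;t=-R@p
    return K,D,R,t
def ray(n,xy,z):
    K,D,R,t=cam(n);u=cv2.undistortPoints(np.array([[xy]],float),K,D)[0,0]
    d=R.T@np.array([u[0],u[1],1]);c=-R.T@t
    return c+d*(z-c[2])/d[2]
def proj(n,P):
    K,D,R,t=cam(n);return cv2.projectPoints(np.array(P,float).reshape(-1,3),cv2.Rodrigues(R)[0],t,K,D)[0][:,0]
def snap(n,f):
    im=get_image(n);cv2.imwrite('pics/'+f,im[:,:,::-1]);return im
E
python3 - <<'E'
from h import *
s=observe();print(s)
Z=dict(deck=.11,throat=.11,trough_mouth=.11,trough_mid=.11,hinge=.1,lever_top=.255,roll_1=.11,finger_roll=.11,basket=0,jam_jar=0,juice_bottle=0)
for c in('top','side'):
    snap(c,c+'0.png')
    for k,z in Z.items():
        for r in mark_of(c,k)[:5]:
            print(c,k,round(r['score'],2),np.round(r['xy']),np.round(ray(c,r['xy'],z),3))
E
```

```text
{'t': 0.0, 'qpos': array([ 1.15808494,  0.38427088,  0.01641193,  1.37116317, -0.00628006,
        1.38821788, -0.04650778]), 'dq': array([ 0.00050357, -0.00067642, -0.00038083,  0.00191953, -0.00153157,
       -0.00039798,  0.00053871]), 'tau': array([ 9.39532288e-05, -6.27601576e+01,  8.44561178e-01, -3.71818721e+01,
        1.65874406e-02,  1.42346937e-02, -3.21737116e-05]), 'eef_pos': array([ 0.21400876, -0.58661177,  0.20185477]), 'tcp_rot': array([-2.57324011,  1.8003263 ,  0.00264835]), 'ft_force': array([0.16250035, 0.51326757, 0.2200676 ]), 'torque': array([-0.04662548,  0.05881712,  0.00584553]), 'finger_gap': 0.08533122009794906}
top deck 0.97 [339. 170.] [ 0.51 -0.19  0.11]
top throat 0.86 [299. 166.] [ 0.518 -0.059  0.11 ]
top trough_mouth 0.89 [284. 167.] [ 0.516 -0.006  0.11 ]
top trough_mid 0.84 [245. 163.] [0.526 0.119 0.11 ]
top hinge 0.6 [211. 190.] [0.433 0.232 0.1  ]
top lever_top 0.92 [200. 185.] [0.432 0.243 0.255]
top lever_top 0.6 [374. 172.] [ 0.48  -0.264  0.255]
top roll_1 0.86 [230. 164.] [0.52 0.17 0.11]
top roll_1 0.85 [352. 240.] [ 0.28  -0.234  0.11 ]
[... 700 characters left out ...]
.444 0.221 0.1  ]
side lever_top 0.97 [239. 193.] [0.433 0.241 0.255]
side roll_1 0.69 [218. 221.] [0.52  0.206 0.11 ]
side roll_1 0.61 [262. 164.] [ 0.439 -0.24   0.11 ]
side roll_1 0.59 [228. 161.] [ 0.598 -0.241  0.11 ]
side roll_1 0.51 [324. 182.] [ 0.168 -0.128  0.11 ]
side roll_1 0.45 [302. 190.] [ 0.25  -0.051  0.11 ]
side finger_roll 0.52 [248. 157.] [ 0.514 -0.296  0.11 ]
side basket 0.87 [206. 282.] [ 0.514  0.392 -0.   ]
side basket 0.33 [233. 188.] [ 0.566 -0.192  0.   ]
side jam_jar 0.72 [235. 190.] [ 0.556 -0.181  0.   ]
side jam_jar 0.69 [186. 230.] [0.671 0.14  0.   ]
side juice_bottle 0.85 [196. 214.] [0.667 0.033 0.   ]
side juice_bottle 0.61 [185. 230.] [0.677 0.142 0.   ]
```

```bash
python3 -c "
import cv2,numpy as np
a=cv2.imread('pics/top0.png');b=cv2.imread('pics/side0.png')
cv2.imwrite('pics/top0b.png',cv2.resize(a,(800,600)));cv2.imwrite('pics/side0b.png',cv2.resize(b,(800,600)))"
```

```text
(no output)
```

View pics/top0b.png

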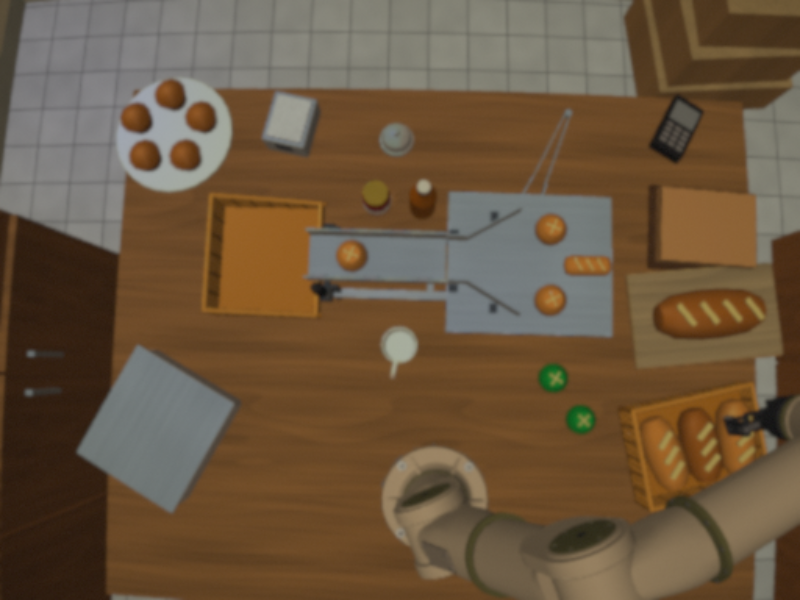

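View pics/side0b.png

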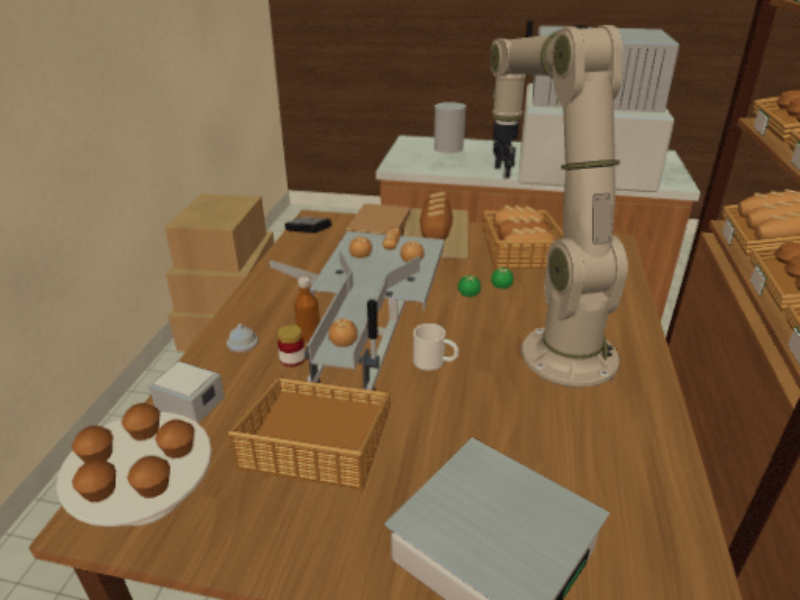

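Both pictures show the same layout; pixel positions below are in the top view at 800x600.
- **Rolls I want:** two round rolls on the deck at (550,229) and (550,299), and one in the trough at (351,255).
- **Look-alikes:** green rolls on the counter at (553,378) and (581,420), and muffins on the plate at (135–200, 95–155). The finger roll is at (587,265). I'll leave all of these alone.
- **Lever:** (325,290).

Next I'll fit the stand pose and plan a close look.

```bash
cat >> h.py <<'E'
def go(P,yaw=None):
    """world TCP target + desired tool-x yaw (deg) -> tool-frame row"""
    s=observe();R=cv2.Rodrigues(np.array(s['tcp_rot'],float))[0]
    d=R.T@(np.array(P)-s['eef_pos']);th=0
    if yaw is not None:
        a=np.array([np.cos(np.radians(yaw)),np.sin(np.radians(yaw)),0]);a=R.T@a;th=np.arctan2(a[1],a[0])
    print('row',np.round(d,4),round(float(th),3),'n',int(np.ceil(max(np.linalg.norm(d)/.0417,abs(th)/.125))))
E
python3 - <<'E'
from h import *
S=np.array([[0,-.303],[0,-.167],[0,-.125],[0,0.0005],[-.082,.125],[-.082,.125]])
for W in (np.array([[.51,-.19],[.518,-.059],[.516,-.006],[.526,.119],[.433,.232],[.432,.243]]),np.array([[.496,-.168],[.511,-.05],[.521,-.013],[.519,.114],[.444,.221],[.433,.241]])):
    a=W-W.mean(0);b=S-S.mean(0);th=np.arctan2((b[:,0]*a[:,1]-b[:,1]*a[:,0]).sum(),(a*b).sum())
    R=np.array([[np.cos(th),-np.sin(th)],[np.sin(th),np.cos(th)]]);print(np.degrees(th),W.mean(0)-R@S.mean(0))
for c in ('top','side'):
    ms=masks_of(c,'deck')
    if ms:
        m=ms[0]['mask'].astype(np.uint8);k=max(cv2.findContours(m,0,1)[0],key=cv2.contourArea);r=cv2.approxPolyDP(k,6,True)[:,0]
        print(c,[(tuple(map(int,p)),tuple(np.round(ray(c,p,.11)[:2],3))) for p in r])
m=camera_model('wrist');print(np.round(m['tool_from_camera'],3),m['fx'],m['cx'],m['cy'])
print(cv2.Rodrigues(observe()['tcp_rot'])[0].round(3))
go([.515,-.30,.34],0);go([.515,-.30,.34],180)
E
```

```text
-0.3861735707670483 [0.51688636 0.11373114]
-2.1401476552991685 [0.51679177 0.11385588]
top [((196, 146), (np.float64(0.58), np.float64(0.285))), ((195, 178), (np.float64(0.473), np.float64(0.284))), ((206, 192), (np.float64(0.427), np.float64(0.246))), ((284, 192), (np.float64(0.432), np.float64(-0.009))), ((291, 213), (np.float64(0.364), np.float64(-0.033))), ((391, 213), (np.float64(0.369), np.float64(-0.363))), ((391, 175), (np.float64(0.495), np.float64(-0.365))), ((360, 173), (np.float64(0.5), np.float64(-0.26))), ((363, 163), (np.float64(0.533), np.float64(-0.271))), ((391, 165), (np.float64(0.529), np.float64(-0.365))), ((391, 127), (np.float64(0.659), np.float64(-0.368))), ((288, 123), (np.float64(0.664), np.float64(-0.02))), ((284, 149), (np.float64(0.575), np.float64(-0.007)))]
side [((281, 153), (np.float64(0.374), np.float64(-0.365))), ((257, 150), (np.float64(0.49), np.float64(-0.376))), ((247, 160), (np.float64(0.515), np.float64(-0.267))), ((237, 149), (np.float64(0.586), np.float64(-0.37))), ((238, 161), (np.float64(0.553), np.float64(-0.25))), ((229, 165), (np.float
[... 208 characters left out ...]
, (np.float64(0.59), np.float64(0.01))), ((196, 224), (np.float64(0.589), np.float64(0.238))), ((198, 243), (np.float64(0.55), np.float64(0.335))), ((231, 232), (np.float64(0.459), np.float64(0.259))), ((239, 248), (np.float64(0.414), np.float64(0.334))), ((258, 194), (np.float64(0.414), np.float64(0.007))), ((273, 190), (np.float64(0.361), np.float64(-0.033)))]
[[ 1.    -0.     0.     0.001]
 [ 0.     0.957  0.29  -0.073]
 [-0.    -0.29   0.957 -0.171]
 [ 0.     0.     0.     1.   ]] 336.7764812429753 256.8604090094008 192.12362793646523
[[ 0.343 -0.939  0.   ]
 [-0.939 -0.343  0.   ]
 [-0.    -0.    -1.   ]]
row [-0.1667 -0.381  -0.1371] -1.221 n 11
row [-0.1667 -0.381  -0.1371] 1.921 n 16
```

Emit:
{"method": "send_rows", "body": {"steps": [[0,0,-0.04,0.12],[0,0,-0.08,0.24],[-0.01,-0.03,-0.11,0.36],[-0.02,-0.06,-0.13,0.48],[-0.03,-0.1,-0.14,0.6],[-0.045,-0.135,-0.14,0.72],[-0.06,-0.17,-0.14,0.84],[-0.07,-0.205,-0.14,0.96],[-0.08,-0.24,-0.14,1.08],[-0.09,-0.275,-0.14,1.2],[-0.1,-0.3,-0.14,1.32],[-0.11,-0.33,-0.14,1.44],[-0.11,-0.36,-0.14,1.56],[-0.11,-0.36,-0.14,1.68],[-0.11,-0.36,-0.14,1.8],[-0.11,-0.36,-0.14,1.92],[-0.11,-0.36,-0.14,1.92],[-0.11,-0.36,-0.14,1.92]], "jaw": 0.04}}

```text
t: 2.8
eef_pos: [0.5147, -0.3604, 0.3429]
tcp_rot: [0.007, -3.142, 0.0]
ft_force: [0.5, -0.4, 0.4]
finger_gap: 0.0399
```

```bash
python3 - <<'E'
from h import *
s=observe();print(s['eef_pos'],s['qpos'].round(2),s['finger_gap'])
im=snap('wrist','w1.png')
for k in('roll_1','finger_roll','throat','trough_mouth','deck'):
    for r in mark_of('wrist',k)[:4]:print(k,round(r['score'],2),np.round(r['xy']),np.round(ray('wrist',r['xy'],.11),3))
for r in masks_of('wrist','roll_1')[:4]:
    l,t,w,h=r['rect'];print(r['score'],r['rect'],ray('wrist',[l+w/2,t+h/2],.13).round(3))
for p in [(-.044,-.167),(.044,-.167),(-.11,-.276),(.11,-.276)]:
    q=proj('wrist',[.516+p[0],.114+p[1],.11])[0];cv2.circle(im,tuple(int(v) for v in q),3,(255,0,255),-1)
cv2.imwrite('pics/w1b.png',im[:,:,::-1])
E
```

```text
[ 0.51473645 -0.3603572   0.34292513] [ 0.49  0.38  0.11  1.07 -0.04  1.69 -2.55] 0.039896818576125696
roll_1 0.97 [405. 201.] [ 0.324 -0.303  0.11 ]
roll_1 0.8 [317. 254.] [ 0.433 -0.227  0.11 ]
roll_1 0.71 [466. 167.] [ 0.251 -0.347  0.11 ]
finger_roll 0.97 [259. 197.] [ 0.511 -0.307  0.11 ]
deck 0.75 [257. 276.] [ 0.514 -0.194  0.11 ]
0.96 [177.5, 231.4, 49.7, 48.7] [ 0.583 -0.235  0.13 ]
0.82 [448.5, 147.6, 50.9, 43.5] [ 0.254 -0.348  0.13 ]
0.71 [294.0, 235.6, 54.8, 42.0] [ 0.431 -0.234  0.13 ]
0.6 [390.2, 186.7, 44.2, 41.2] [ 0.324 -0.3    0.13 ]
```

View pics/w1b.png

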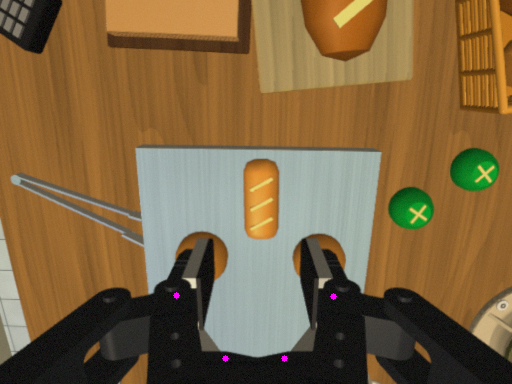

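The magenta marks from my stand pose (origin 0.516, 0.114) look plausible. The deck rolls are at (203,257) and (319,257) px and the finger roll is at (261,198). The green look-alikes, at (411,208) and (474,170), are off the deck. Joint 7 is near its limit at this yaw, so I'll turn back the other way and push with the fingers as a cradle.

Emit:
{"method": "send_rows", "body": {"steps": [[0.01,0.005,0.01,-0.12],[0.02,0.01,0.02,-0.24],[0.03,0.015,0.03,-0.36],[0.04,0.02,0.04,-0.48],[0.05,0.025,0.05,-0.6],[0.06,0.03,0.06,-0.72],[0.07,0.035,0.07,-0.84],[0.08,0.04,0.08,-0.96],[0.09,0.05,0.09,-1.08],[0.1,0.06,0.1,-1.2],[0.113,0.07,0.11,-1.32],[0.113,0.07,0.12,-1.44],[0.113,0.07,0.13,-1.56],[0.113,0.07,0.13,-1.68],[0.113,0.07,0.13,-1.8],[0.113,0.07,0.13,-1.92],[0.113,0.07,0.13,-2.04],[0.113,0.07,0.13,-2.16],[0.113,0.07,0.13,-2.28],[0.113,0.07,0.13,-2.4]]}}

```text
t: 4.82
eef_pos: [0.4016, -0.2905, 0.2131]
tcp_rot: [2.932, -1.128, 0.0]
ft_force: [-0.2, 1.2, 0.9]
finger_gap: 0.04
```

Emit:
{"method": "send_rows", "body": {"steps": [[0,0,0,-0.12],[0,0,0,-0.235],[0,0,0,-0.235]]}}

```text
t: 5.07
eef_pos: [0.4017, -0.2905, 0.2131]
tcp_rot: [3.044, -0.777, 0.0]
ft_force: [-0.4, 0.0, -0.1]
finger_gap: 0.0404
```

```bash
python3 - <<'E'
from h import *
s=observe();print(s['t'],s['eef_pos'],s['tcp_rot'],s['qpos'].round(2))
im=snap('wrist','w2.png')
for r in mark_of('wrist','roll_1')[:4]:print(round(r['score'],2),np.round(r['xy']),np.round(ray('wrist',r['xy'],.11),3))
for r in masks_of('wrist','roll_1')[:4]:
    l,t,w,h=r['rect'];print(r['score'],r['rect'],ray('wrist',[l+w/2,t+h/2],.13).round(3))
print(proj('wrist',[[.431,-.234,.156],[.583,-.235,.156]]).round())
go([.402,-.286,.126])
print(cv2.Rodrigues(s['tcp_rot'])[0].round(3))
E
```

```text
5.0667 [ 0.40165951 -0.29052373  0.21305941] [ 3.04392620e+00 -7.77086371e-01  4.87796192e-04] [ 0.67  0.1  -0.12  1.69  0.01  1.34  0.05]
0.92 [118. 260.] [ 0.254 -0.295  0.11 ]
0.87 [260.  96.] [ 0.437 -0.232  0.11 ]
0.68 [151. 188.] [ 0.319 -0.252  0.11 ]
0.84 [215.4, 47.7, 91.0, 96.1] [ 0.438 -0.232  0.13 ]
0.69 [398.2, 0.7, 102.9, 45.7] [ 0.578 -0.253  0.13 ]
0.65 [80.1, 241.4, 59.4, 51.6] [ 0.256 -0.292  0.13 ]
0.59 [102.0, 0.0, 409.5, 269.4] [ 0.454 -0.273  0.13 ]
[[254. 104.]
 [469. -15.]]
row [-0.0019 -0.0041  0.087 ] 0.0 n 3
[[ 0.878 -0.479  0.   ]
 [-0.479 -0.878 -0.   ]
 [ 0.    -0.    -1.   ]]
```

View pics/w2.png

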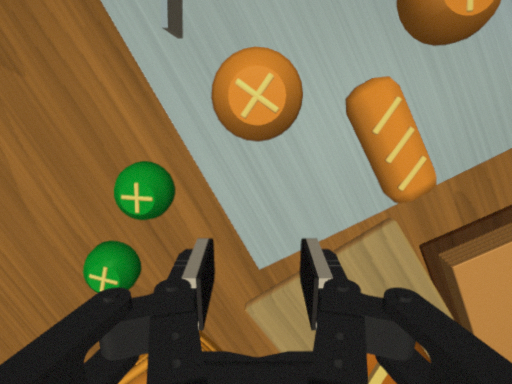

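The wanted brown roll is at (257,93) px, on the cradle's centre line. The finger roll (390,140) and the other roll (450,10) are clear of the path, and the green look-alikes are off the deck. I'll lower the fingers and push.

Emit:
{"method": "send_rows", "body": {"steps": [[0.003,0,0.025,0],[0.003,0,0.055,0],[0.003,0,0.075,0],[0.003,0,0.087,0],[0.003,0,0.087,0]]}}

```text
t: 5.63
eef_pos: [0.4026, -0.2908, 0.123]
tcp_rot: [-3.039, 0.79, 0.008]
ft_force: [-0.0, 0.1, 0.4]
finger_gap: 0.04
```

Emit:
{"method": "send_rows", "body": {"steps": [[0,-0.01,0,0],[0,-0.02,0,0],[0,-0.03,0,0],[0,-0.04,0,0],[0,-0.05,0,0],[0,-0.06,0,0],[0,-0.07,0,0],[0,-0.08,0,0],[0,-0.09,0,0],[0,-0.1,0,0],[0,-0.11,0,0],[0,-0.12,0,0],[0,-0.13,0,0],[0,-0.14,0,0],[0,-0.15,0,0],[0,-0.16,0,0],[0,-0.17,0,0],[0,-0.18,0,0],[0,-0.19,0,0],[0,-0.19,0,0]]}}

```text
t: 7.3
eef_pos: [0.4975, -0.123, 0.1259]
tcp_rot: [-3.042, 0.781, -0.0]
ft_force: [1.6, 0.6, 0.1]
finger_gap: 0.0403
```

```bash
python3 - <<'E'
from h import *
s=observe();print(s['t'],s['eef_pos'],s['qpos'].round(2),s['ft_force'].round(1))
im=snap('wrist','w3.png')
for r in mark_of('wrist','roll_1')[:4]:print(round(r['score'],2),np.round(r['xy']),np.round(ray('wrist',r['xy'],.11),3))
for k in('throat','trough_mouth','trough_mid'):
    for r in mark_of('wrist',k)[:1]:print(k,round(r['score'],2),np.round(r['xy']),np.round(ray('wrist',r['xy'],.11),3))
go([.516,-.11,.126],0)
E
```

```text
7.3 [ 0.49748499 -0.12303227  0.12594796] [ 0.41  0.21 -0.26  1.78  0.06  1.16 -0.37] [1.6 0.6 0.1]
0.83 [453. 293.] [ 0.583 -0.234  0.11 ]
0.57 [142. 372.] [ 0.368 -0.189  0.11 ]
throat 0.65 [228. 101.] [ 0.515 -0.06   0.11 ]
trough_mouth 0.65 [188.  28.] [ 0.515 -0.019  0.11 ]
row [ 0.0094 -0.0241 -0.0001] -0.507 n 5
```

View pics/w3.png

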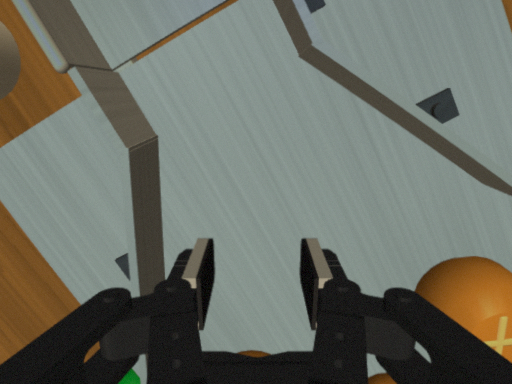

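The roll isn't in front of the cradle in this wrist view, so I'll check from the other cameras.

```bash
python3 - <<'E'
from h import *
a=snap('top','t4.png');b=snap('side','s4.png')
for c in('top','side'):
    for r in mark_of(c,'roll_1')[:6]:print(c,round(r['score'],2),np.round(r['xy']),np.round(ray(c,r['xy'],.11),3))
A=cv2.resize(a[110:240,180:410],None,fx=3.4,fy=3.4,interpolation=2)[:,:,::-1];B=cv2.resize(b[130:270,150:330],None,fx=3.4,fy=3.4)[:,:,::-1]
cv2.imwrite('pics/t4c.png',A);cv2.imwrite('pics/s4c.png',B)
E
```

```text
top 0.83 [228. 160.] [0.534 0.178 0.11 ]
top 0.68 [369. 268.] [ 0.189 -0.289  0.11 ]
side 0.65 [302. 188.] [ 0.249 -0.071  0.11 ]
side 0.63 [263. 164.] [ 0.436 -0.239  0.11 ]
side 0.55 [218. 220.] [0.521 0.199 0.11 ]
side 0.54 [323. 182.] [ 0.17  -0.131  0.11 ]
side 0.47 [201. 210.] [0.597 0.154 0.11 ]
side 0.43 [230. 164.] [ 0.58  -0.215  0.11 ]
```

View pics/s4c.png

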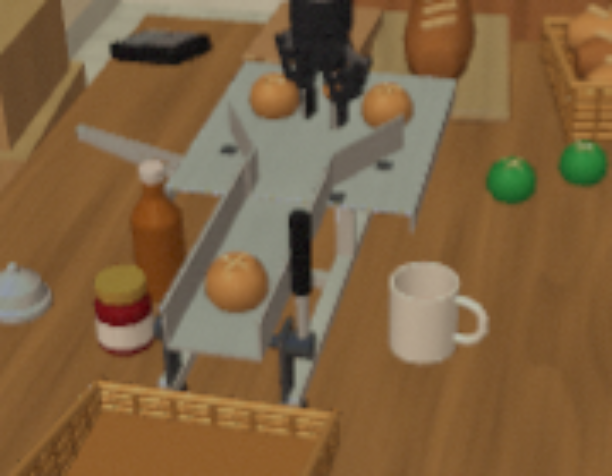

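```bash
python3 - <<'E'
from h import *
s=observe();print(s['t'],s['eef_pos'])
p=s['eef_pos']
for c in('side','top'):print(c,proj(c,[p,p+[0,0,.1],[.437,-.232,.13],[.583,-.235,.13]]).round())
print('wrist',proj('wrist',[p,[.437,-.232,.13],[.583,-.235,.13],[.516,-.3,.13],[.56,-.053,.11],[.472,-.053,.11]]).round())
print('side246,164',[ray('side',[246,164],z).round(3) for z in(.12,.15,.18,.2)])
E
```

```text
7.75 [ 0.4962333  -0.1262024   0.12595613]
side [[244. 172.]
 [244. 150.]
 [263. 161.]
 [231. 158.]]
top [[320. 172.]
 [325. 167.]
 [353. 191.]
 [354. 147.]]
wrist [[257. 228.]
 [257. 401.]
 [472. 311.]
 [406. 422.]
 [296.  46.]
 [155. 129.]]
side246,164 [array([ 0.507, -0.21 ,  0.12 ]), array([ 0.495, -0.154,  0.15 ]), array([ 0.483, -0.098,  0.18 ]), array([ 0.474, -0.061,  0.2  ])]
```

View pics/t4c.png

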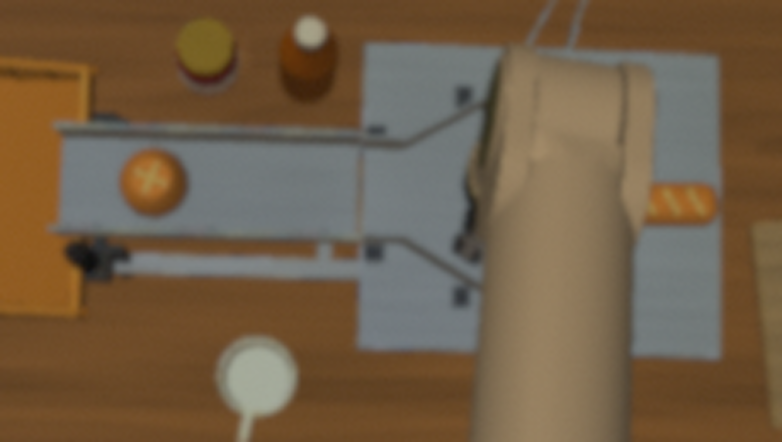

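The push passed over the roll. In the wrist picture the fingertips show at (212,238) and (302,238) px, which puts them about 35 mm behind the reported TCP, not 8 mm ahead of it. The side view agrees, with the tips at roughly z 0.15. Roll A is still at (0.437,-0.235). I'll go back and lower about 35 mm further, watching the force.

Emit:
{"method": "send_rows", "body": {"steps": [[0,0,-0.035,0],[0,0,-0.07,0],[0,0.035,-0.07,0],[0,0.07,-0.07,0],[0,0.105,-0.07,0],[0,0.14,-0.07,0],[0,0.17,-0.07,0],[0,0.2,-0.07,0],[0,0.2,-0.035,0],[0,0.2,0,0],[0,0.2,0,0]]}}

```text
t: 8.67
eef_pos: [0.3954, -0.299, 0.1199]
tcp_rot: [-3.037, 0.788, 0.015]
ft_force: [-1.7, 1.0, -0.9]
finger_gap: 0.0398
```

```bash
python3 - <<'E'
from h import *
s=observe();print(s['t'],s['eef_pos'],s['ft_force'].round(1),s['finger_gap'])
im=snap('wrist','w5.png')
for r in mark_of('wrist','roll_1')[:4]:print(round(r['score'],2),np.round(r['xy']),np.round(ray('wrist',r['xy'],.11),3))
b=snap('side','s5.png')
for r in mark_of('side','roll_1')[:4]:print(round(r['score'],2),np.round(r['xy']),np.round(ray('side',r['xy'],.11),3))
B=cv2.resize(b[130:190,210:310],(500,300),interpolation=2);A=cv2.resize(im,(400,300));cv2.imwrite('pics/c5.png',np.hstack([B[:,50:450],A])[:,:,::-1])
p=s['eef_pos'];print(proj('side',[p+[0,0,.0],p+[0,0,.036]]))
E
```

```text
8.6667 [ 0.39535594 -0.29900852  0.11994619] [-1.7  1.  -0.9] 0.03984731196787248
0.83 [ 84. 296.] [ 0.273 -0.294  0.11 ]
0.71 [122. 202.] [ 0.333 -0.253  0.11 ]
0.64 [261.  76.] [ 0.439 -0.231  0.11 ]
0.71 [301. 188.] [ 0.256 -0.064  0.11 ]
0.65 [263. 163.] [ 0.439 -0.25   0.11 ]
0.56 [227. 161.] [ 0.599 -0.24   0.11 ]
0.53 [322. 180.] [ 0.176 -0.149  0.11 ]
[[274.41304458 156.98612239]
 [274.59532516 149.75053622]]
```

View pics/c5.png

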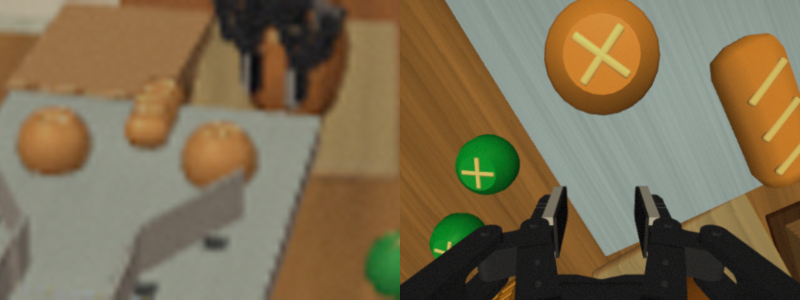

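The side crop has the tips at about (270–279,150) px, which confirms they sit 36 mm above the reported TCP. Roll A is centred ahead of the cradle, so I'll lower 44 mm to put the tips about 8 mm above the deck.

Emit:
{"method": "send_rows", "body": {"steps": [[0,0,0.012,0],[0,0,0.024,0],[0,0,0.034,0],[0,0,0.04,0],[0,0,0.044,0],[0,0,0.044,0],[0,0,0.044,0]]}}

```text
t: 9.45
eef_pos: [0.3998, -0.3008, 0.0824]
tcp_rot: [3.042, -0.786, 0.001]
ft_force: [-0.6, -0.6, 0.4]
finger_gap: 0.0399
```

Emit:
{"method": "send_rows", "body": {"steps": [[0,-0.01,0,0],[0,-0.02,0,0],[0,-0.03,0,0],[0,-0.04,0,0],[0,-0.05,0,0],[0,-0.06,0,0],[0,-0.07,0,0],[0,-0.08,0,0],[0,-0.09,0,0],[0,-0.09,0,0]]}}

```text
t: 10.28
eef_pos: [0.4444, -0.2194, 0.0819]
tcp_rot: [-3.042, 0.781, -0.001]
ft_force: [0.1, 0.5, 0.1]
finger_gap: 0.0402
```

```bash
python3 - <<'E'
from h import *
s=observe();print(s['t'],s['eef_pos'],s['ft_force'].round(1),s['finger_gap'])
im=snap('wrist','w6.png')
for r in mark_of('wrist','roll_1')[:4]:print(round(r['score'],2),np.round(r['xy']),np.round(ray('wrist',r['xy'],.11),3))
E
```

```text
10.2833 [ 0.44443948 -0.21935512  0.08193906] [0.1 0.5 0.1] 0.0402179245794967
0.79 [258. 175.] [ 0.461 -0.189  0.11 ]
```

View pics/w6.png

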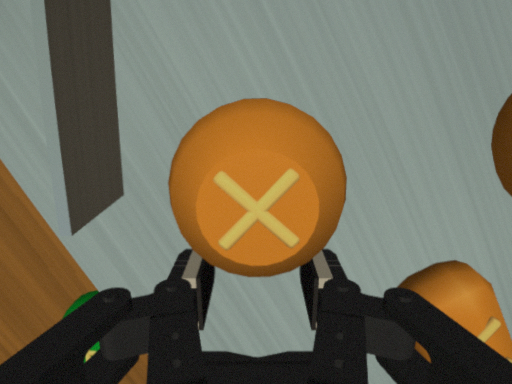

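The roll now sits in the cradle, at (258,185) px between the fingertips, about 35 mm ahead of the TCP. I'll keep going to the throat and square up to the lane.

Emit:
{"method": "send_rows", "body": {"steps": [[0,-0.01,0,0],[0,-0.02,0,0],[0,-0.03,0,0],[0,-0.04,0,0],[0,-0.05,0,0],[0,-0.06,0,0],[0,-0.07,0,0],[0,-0.08,0,0],[0,-0.09,0,0],[0,-0.1,0,0],[0,-0.11,0,0],[0,-0.12,0,0],[0.001,-0.125,0,-0.1],[0.002,-0.13,0,-0.2],[0.003,-0.135,0,-0.3],[0.003,-0.14,0,-0.4],[0.004,-0.145,0,-0.5],[0.004,-0.145,0,-0.5],[0.004,-0.145,0,-0.5]]}}

```text
t: 11.97
eef_pos: [0.517, -0.0966, 0.0819]
tcp_rot: [-3.141, 0.013, 0.0]
ft_force: [0.0, -0.0, -0.6]
finger_gap: 0.0399
```

```bash
python3 - <<'E'
from h import *
s=observe();print(s['t'],s['eef_pos'],s['tcp_rot'].round(3),s['ft_force'].round(1),s['qpos'].round(2))
im=snap('wrist','w7.png')
for r in mark_of('wrist','roll_1')[:4]:print(round(r['score'],2),np.round(r['xy']),np.round(ray('wrist',r['xy'],.11),3))
for k in('throat','trough_mouth','trough_mid'):
    for r in mark_of('wrist',k)[:1]:print(k,round(r['score'],2),np.round(r['xy']),np.round(ray('wrist',r['xy'],.11),3))
go([.516,.064,.082],0)
E
```

```text
11.9667 [ 0.51702839 -0.09657068  0.08186142] [-3.141  0.013  0.   ] [ 0.  -0.  -0.6] [ 0.4   0.29 -0.32  1.79  0.1   1.08  0.03]
0.91 [263. 170.] [ 0.519 -0.058  0.11 ]
trough_mouth 0.84 [259.  63.] [ 0.518 -0.014  0.11 ]
row [-2.000e-03 -1.613e-01 -1.000e-04] -0.008 n 4
```

Emit:
{"method": "send_rows", "body": {"steps": [[0,-0.01,0,0],[0,-0.02,0,0],[0,-0.03,0,0],[0,-0.04,0,0],[0,-0.05,0,0],[0,-0.06,0,0],[0,-0.07,0,0],[0,-0.08,0,0],[0,-0.09,0,0],[0,-0.1,0,0],[0,-0.11,0,0],[0,-0.12,0,0],[0,-0.13,0,0],[0,-0.14,0,0],[0,-0.148,0,0],[0,-0.154,0,0],[0,-0.158,0,0],[0,-0.158,0,0]]}}

```text
t: 13.72
eef_pos: [0.5177, 0.062, 0.082]
tcp_rot: [-3.141, 0.008, -0.0]
ft_force: [-0.4, 0.5, 0.1]
finger_gap: 0.0397
```

```bash
python3 - <<'E'
from h import *
s=observe();print(s['t'],s['eef_pos'],s['ft_force'].round(1))
im=snap('wrist','w8.png');snap('side','s8.png')
for c in('wrist','side'):
  for r in mark_of(c,'roll_1')[:5]:print(c,round(r['score'],2),np.round(r['xy']),np.round(ray(c,r['xy'],.11),3))
for k in('trough_mid','lever_top','hinge'):
    for r in mark_of('wrist',k)[:1]:print(k,round(r['score'],2),np.round(r['xy']),np.round(ray('wrist',r['xy'],dict(lever_top=.255).get(k,.11)),3))
E
```

```text
13.7167 [0.51773232 0.06204929 0.08195804] [-0.4  0.5  0.1]
wrist 0.77 [260. 175.] [0.518 0.098 0.11 ]
side 0.74 [228. 201.] [0.516 0.077 0.11 ]
side 0.72 [301. 188.] [ 0.253 -0.068  0.11 ]
side 0.65 [322. 179.] [ 0.176 -0.157  0.11 ]
side 0.56 [219. 217.] [0.521 0.18  0.11 ]
```

View pics/w8.png

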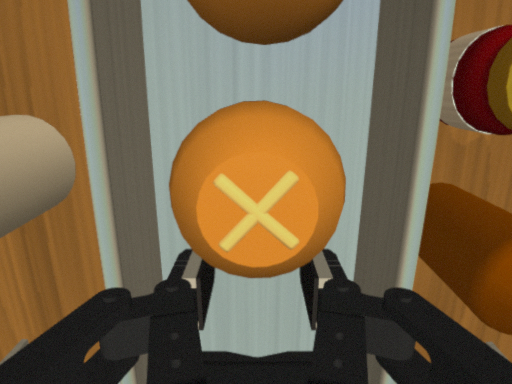

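The first roll is centred in the trough at (258,187) px. The trough roll is ahead at the top edge, with a clear gap of about 20 mm. Now I'll back off, rise and go behind roll B.

Emit:
{"method": "send_rows", "body": {"steps": [[0,0.01,0,0],[0,0.015,-0.03,0],[0,0.015,-0.065,0],[0,0.03,-0.09,-0.05],[0.005,0.065,-0.09,-0.1],[0.015,0.1,-0.09,-0.15],[0.025,0.135,-0.09,-0.2],[0.035,0.17,-0.09,-0.25],[0.045,0.205,-0.09,-0.3],[0.055,0.24,-0.09,-0.35],[0.065,0.275,-0.09,-0.41],[0.075,0.31,-0.09,-0.41],[0.085,0.34,-0.09,-0.41],[0.095,0.366,-0.09,-0.41],[0.095,0.366,-0.09,-0.41],[0.095,0.366,-0.09,-0.41]]}}

```text
t: 15.4
eef_pos: [0.6094, -0.3089, 0.1707]
tcp_rot: [-3.079, -0.624, 0.002]
ft_force: [0.0, 0.7, 0.4]
finger_gap: 0.0401
```

```bash
python3 - <<'E'
from h import *
s=observe();print(s['t'],s['eef_pos'],s['tcp_rot'].round(3),s['ft_force'].round(1))
R=cv2.Rodrigues(s['tcp_rot'])[0]
im=snap('wrist','w9.png')
for r in mark_of('wrist','roll_1')[:5]:
    P=ray('wrist',r['xy'],.11);print(round(r['score'],2),np.round(r['xy']),P.round(3),'tool',(R.T@(P-s['eef_pos'])).round(3))
for r in masks_of('wrist','roll_1')[:3]:
    l,t,w,h=r['rect'];P=ray('wrist',[l+w/2,t+h/2],.133);print(r['score'],r['rect'],P.round(3),'tool',(R.T@(P-s['eef_pos'])).round(3))
for r in mark_of('wrist','finger_roll')[:1]:print('fr',ray('wrist',r['xy'],.11).round(3))
E
```

```text
15.4 [ 0.6094048  -0.30892417  0.17070234] [-3.079e+00 -6.240e-01  2.000e-03] [0.  0.7 0.4]
0.9 [270.  78.] [ 0.585 -0.228  0.11 ] tool [ 0.009 -0.084  0.061]
0.88 [217.2, 17.9, 107.2, 116.1] [ 0.585 -0.227  0.133] tool [ 0.009 -0.085  0.038]
fr [ 0.509 -0.306  0.11 ]
```

Emit:
{"method": "send_rows", "body": {"steps": [[0.005,0,0.03,0],[0.005,0,0.055,0],[0.005,0,0.072,0],[0.005,0,0.084,0],[0.005,0,0.09,0],[0.005,0,0.09,0],[0.005,0,0.09,0]]}}

```text
t: 16.18
eef_pos: [0.6158, -0.3035, 0.0831]
tcp_rot: [3.077, 0.631, 0.002]
ft_force: [0.3, 0.1, 0.4]
finger_gap: 0.0399
```

Emit:
{"method": "send_rows", "body": {"steps": [[0,-0.01,0,0],[0,-0.02,0,0],[0,-0.03,0,0],[0,-0.04,0,0],[0,-0.05,0,0],[0,-0.06,0,0],[0,-0.07,0,0],[0,-0.08,0,0],[0,-0.09,0,0],[0,-0.1,0,0],[0,-0.1,0,0]]}}

```text
t: 17.1
eef_pos: [0.5756, -0.2088, 0.082]
tcp_rot: [-3.076, -0.634, -0.0]
ft_force: [-0.6, 0.4, -0.2]
finger_gap: 0.0399
```

```bash
python3 - <<'E'
from h import *
s=observe();print(s['t'],s['eef_pos'],s['tcp_rot'].round(3),s['ft_force'].round(1))
R=cv2.Rodrigues(s['tcp_rot'])[0]
im=snap('wrist','w10.png')
for r in mark_of('wrist','roll_1')[:5]:
    P=ray('wrist',r['xy'],.11);print(round(r['score'],2),np.round(r['xy']),P.round(3),'tool',(R.T@(P-s['eef_pos'])).round(3))
E
```

```text
17.1 [ 0.57555747 -0.20878578  0.08204872] [-3.076 -0.634 -0.   ] [-0.6  0.4 -0.2]
0.57 [257. 175.] [ 0.56  -0.178  0.11 ] tool [-0.002 -0.035 -0.028]
```

Emit:
{"method": "send_rows", "body": {"steps": [[0,-0.01,0,0],[0,-0.02,0,0],[0,-0.03,0,0],[0,-0.04,0,0],[0,-0.05,0,0],[0,-0.06,0,0],[0,-0.07,0,0],[0,-0.08,0,0],[0,-0.09,0,0],[0,-0.1,0,0],[-0.002,-0.107,0,0.1],[-0.004,-0.114,0,0.2],[-0.006,-0.121,0,0.3],[-0.008,-0.128,0,0.41],[-0.008,-0.128,0,0.41],[-0.008,-0.128,0,0.41]]}}

```text
t: 18.53
eef_pos: [0.5182, -0.0966, 0.0821]
tcp_rot: [3.141, -0.003, 0.001]
ft_force: [0.3, -1.0, -0.4]
finger_gap: 0.0398
```

```bash
python3 - <<'E'
from h import *
s=observe();print(s['t'],s['eef_pos'],s['tcp_rot'].round(3),s['ft_force'].round(1))
im=snap('wrist','w11.png')
for r in mark_of('wrist','roll_1')[:5]:
    P=ray('wrist',r['xy'],.11);print(round(r['score'],2),np.round(r['xy']),P.round(3))
go([.517,.001,.082],0)
E
```

```text
18.5333 [ 0.51818671 -0.09661206  0.08210371] [ 3.141e+00 -3.000e-03  1.000e-03] [ 0.3 -1.  -0.4]
0.95 [256. 177.] [ 0.517 -0.061  0.11 ]
row [-0.0017 -0.0983  0.    ] -0.003 n 3
```

Emit:
{"method": "send_rows", "body": {"steps": [[0,-0.01,0,0],[0,-0.02,0,0],[0,-0.03,0,0],[0,-0.04,0,0],[0,-0.05,0,0],[0,-0.06,0,0],[0,-0.07,0,0],[0,-0.08,0,0],[0,-0.088,0,0],[0,-0.095,0,0],[0,-0.1,0,0],[0,-0.105,0,0],[0,-0.105,0,0],[0,-0.105,0,0]]}}

```text
t: 19.8
eef_pos: [0.5187, 0.0082, 0.0817]
tcp_rot: [-3.141, 0.008, 0.001]
ft_force: [1.7, -0.7, 0.7]
finger_gap: 0.04
```

```bash
python3 - <<'E'
from h import *
s=observe();print(s['t'],s['eef_pos'],s['tcp_rot'].round(3),s['ft_force'].round(1))
for c in('wrist','side'):
  im=snap(c,c+'12.png')
  for r in mark_of(c,'roll_1')[:6]:
    P=ray(c,r['xy'],.11);print(c,round(r['score'],2),np.round(r['xy']),P.round(3))
for r in mark_of('side','lever_top')[:1]: print('lever',ray('side',r['xy'],.255))
print(camera_model('side')['tvec'])
E
```

```text
19.8 [0.51870975 0.00816354 0.08171303] [-3.141e+00  8.000e-03  1.000e-03] [ 1.7 -0.7  0.7]
wrist 0.91 [253.   8.] [0.517 0.111 0.11 ]
wrist 0.7 [258. 173.] [0.519 0.046 0.11 ]
side 0.64 [219. 218.] [0.519 0.186 0.11 ]
side 0.59 [322. 176.] [ 0.178 -0.176  0.11 ]
side 0.47 [228. 198.] [0.521 0.055 0.11 ]
side 0.43 [303. 187.] [ 0.246 -0.081  0.11 ]
lever [0.4254601  0.23558262 0.255     ]
[0.44560928 0.13042014 1.48562415]
```

All three rolls are in the trough, at y about 0.046, 0.111 and 0.184 (stand −0.068, −0.003 and 0.07). Next I'll back off, rise, close the jaw and go behind the lever.

Emit:
{"method": "send_rows", "body": {"steps": [[0,0.01,0,0],[0,0.015,-0.03,0],[0,0.015,-0.065,0],[0,0.015,-0.1,0],[-0.02,0.01,-0.12,0],[-0.05,0,-0.12,0],[-0.08,-0.02,-0.12,0],[-0.089,-0.05,-0.12,0],[-0.089,-0.085,-0.12,0],[-0.089,-0.115,-0.12,0],[-0.089,-0.14,-0.1,0],[-0.089,-0.155,-0.08,0],[-0.089,-0.162,-0.08,0],[-0.089,-0.162,-0.08,0],[-0.089,-0.162,-0.08,0]]}}

```text
t: 21.3
eef_pos: [0.4314, 0.1694, 0.1627]
tcp_rot: [3.141, -0.01, 0.001]
ft_force: [-0.0, -0.3, -1.0]
finger_gap: 0.0397
```

Emit:
{"method": "send_rows", "body": {"steps": [[0,0,0,0],[0,0,0,0],[0,0,0,0],[0,0,0,0],[0,0,0,0],[0,0,0,0]], "jaw": 0.0}}

```text
t: 21.8
eef_pos: [0.4309, 0.1702, 0.1621]
tcp_rot: [-3.142, 0.01, -0.0]
ft_force: [0.3, 0.3, 0.4]
finger_gap: -0.0002
```

```bash
python3 - <<'E'
from h import *
s=observe();print(s['t'],s['eef_pos'],s['tcp_rot'].round(3),s['ft_force'].round(1),s['finger_gap'])
w=snap('wrist','w13.png');b=snap('side','s13.png')
for c,z in(('wrist',.255),('side',.255)):
  for k in('lever_top','hinge'):
    for r in mark_of(c,k)[:2]:print(c,k,round(r['score'],2),np.round(r['xy']),ray(c,r['xy'],z if k=='lever_top' else .1).round(3))
for r in mark_of('side','roll_1')[:6]:print(round(r['score'],2),ray('side',r['xy'],.11).round(3))
p=s['eef_pos'];print(proj('side',[p,p+[0,0,.03],[.434,.239,.255]]).round(1))
B=cv2.resize(b[150:258,170:314],(400,300),interpolation=2);A=cv2.resize(w,(400,300));cv2.imwrite('pics/c13.png',np.hstack([B,A])[:,:,::-1])
E
```

```text
21.8 [0.43088929 0.17019444 0.16208679] [-3.142  0.01  -0.   ] [0.3 0.3 0.4] -0.0001781656486561117
side lever_top 0.85 [241. 194.] [0.426 0.241 0.255]
side hinge 0.59 [236. 231.] [0.446 0.235 0.1  ]
0.8 [0.523 0.185 0.11 ]
0.72 [0.519 0.095 0.11 ]
0.68 [ 0.186 -0.175  0.11 ]
0.67 [ 0.253 -0.048  0.11 ]
0.47 [0.514 0.073 0.11 ]
0.21 [0.607 0.28  0.11 ]
[[244.5 205.5]
 [244.3 198.2]
 [238.4 193. ]]
```

View pics/c13.png

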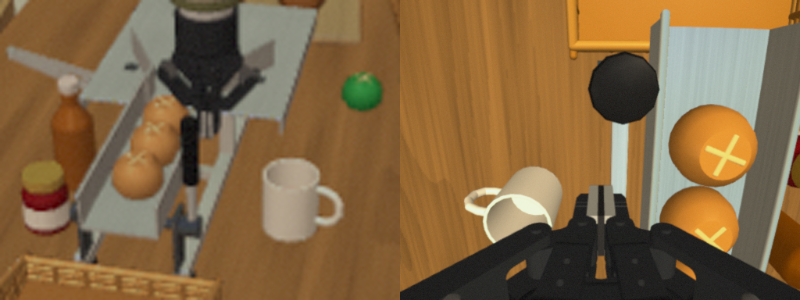

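The side crop shows the three rolls in single file in the trough. In the wrist view the lever top is at about (285,113) px, a little to +x of the closed fingertips at (256,240). I'll work out how far to shift.

```bash
python3 - <<'E'
from h import *
print(ray('wrist',[285,113],.255).round(4),observe()['eef_pos'])
for tz in(.19,.2):
  h=tz-.1
  for a in(20,30,36,40,43): t=np.radians(a);print(tz,a,'contact y',(.239+(-.011+h*np.sin(t))/np.cos(t)).round(4))
E
```

```text
[0.4368 0.2381 0.255 ] [0.43076    0.17044201 0.16189849]
0.19 20 contact y 0.2601
0.19 30 contact y 0.2783
0.19 36 contact y 0.2908
0.19 40 contact y 0.3002
0.19 43 contact y 0.3079
0.2 20 contact y 0.2637
0.2 30 contact y 0.284
0.2 36 contact y 0.2981
0.2 40 contact y 0.3086
0.2 43 contact y 0.3172
```

Emit:
{"method": "send_rows", "body": {"steps": [[0.005,-0.01,0,0],[0.005,-0.02,0,0],[0.005,-0.03,0,0],[0.005,-0.036,0,0],[0.005,-0.036,0,0],[0.005,-0.036,0,0]]}}

```text
t: 22.65
eef_pos: [0.4357, 0.2068, 0.1618]
tcp_rot: [-3.142, 0.007, 0.001]
ft_force: [0.2, -0.6, 0.2]
finger_gap: 0.0003
```

Emit:
{"method": "send_rows", "body": {"steps": [[0,-0.004,0,0],[0,-0.004,0,0],[0,-0.004,0,0]]}}

```text
t: 22.9
eef_pos: [0.436, 0.2102, 0.162]
tcp_rot: [3.142, -0.01, 0.0]
ft_force: [-0.3, -0.3, 0.0]
finger_gap: -0.0004
```

Emit:
{"method": "send_rows", "body": {"steps": [[0,-0.004,0,0],[0,-0.004,0,0],[0,-0.004,0,0]]}}

```text
t: 23.15
eef_pos: [0.4367, 0.2138, 0.1624]
tcp_rot: [3.141, -0.011, 0.002]
ft_force: [2.1, -3.3, 4.2]
finger_gap: 0.0001
```

Emit:
{"method": "send_rows", "body": {"steps": [[0,-0.004,0,0],[0,-0.004,0,0],[0,-0.004,0,0]]}}

```text
t: 23.4
eef_pos: [0.4369, 0.218, 0.1626]
tcp_rot: [3.142, -0.011, 0.002]
ft_force: [-0.1, -6.2, 6.8]
finger_gap: 0.0003
```

Emit:
{"method": "send_rows", "body": {"steps": [[0,-0.004,0,0],[0,-0.004,0,0],[0,-0.004,0,0]]}}

```text
t: 23.65
eef_pos: [0.4367, 0.2219, 0.1623]
tcp_rot: [3.141, -0.011, 0.002]
ft_force: [1.4, -4.1, 4.8]
finger_gap: 0.0001
```

```bash
cat >> h.py <<'E'
def ang(c='side'):
    get_image(c);r=mark_of(c,'lever_top')
    th=np.radians(np.arange(-5,60,.5));P=np.c_[0*th+.436,.238+.155*np.sin(th),.1+.155*np.cos(th)]
    q=proj(c,P)
    for x in r[:2]:
        e=np.linalg.norm(q-x['xy'],axis=1);i=e.argmin();print(c,'lever',round(x['score'],2),np.round(x['xy'],1),'deg',np.degrees(th[i]).round(1),'err px',e[i].round(1))
E
python3 - <<'E'
from h import *
print(observe()['t'],observe()['eef_pos'],observe()['ft_force']);ang('side');ang('top');ang('wrist')
P=lambda d:[.436,.238+.155*np.sin(np.radians(d)),.1+.155*np.cos(np.radians(d))]
for c in('side','top','wrist'):print(c,[proj(c,P(d))[0].round(0).tolist() for d in(0,5,20,40)])
E
```

```text
23.65 [0.43674851 0.22188198 0.16230879] [ 1.42887508 -4.12789602  4.79004276]
side lever 0.62 [237.  195.4] deg 5.5 err px 0.1
side lever 0.23 [226.7 190.7] deg 4.0 err px 11.2
wrist lever 0.58 [265.4 277.7] deg 3.5 err px 8.6
side [[238.0, 193.0], [237.0, 195.0], [234.0, 204.0], [231.0, 220.0]]
top [[202.0, 184.0], [197.0, 184.0], [184.0, 184.0], [171.0, 185.0]]
wrist [[257.0, 307.0], [257.0, 261.0], [256.0, 105.0], [255.0, -58.0]]
```

Emit:
{"method": "send_rows", "body": {"steps": [[0,-0.004,0,0],[0,-0.008,0,0],[0,-0.012,0,0],[0,-0.016,0,0],[0,-0.02,0,0],[0,-0.024,0,0],[0,-0.028,0,0],[0,-0.032,0,0],[0,-0.036,0,0],[0,-0.04,0,0],[0,-0.04,0,0]]}}

```text
t: 24.87
eef_pos: [0.4354, 0.2617, 0.1609]
tcp_rot: [3.14, -0.009, -0.004]
ft_force: [-1.1, -5.1, -1.0]
finger_gap: -0.0006
```

```bash
python3 - <<'E'
from h import *
print(observe()['t'],observe()['eef_pos'],observe()['ft_force'].round(1));ang('side');ang('top');ang('wrist')
snap('side','s15.png')
for r in mark_of('side','roll_1')[:6]:print(round(r['score'],2),r['xy'])
E
```

```text
24.8667 [0.43535769 0.26173115 0.16088478] [-1.1 -5.1 -1. ]
side lever 0.78 [233.3 209.2] deg 26.5 err px 0.4
side lever 0.53 [249.  157.6] deg -5.0 err px 34.7
top lever 0.35 [374.  172.3] deg -5.0 err px 167.9
wrist lever 0.76 [269.6 191.6] deg 26.0 err px 10.7
0.86 [215.8, 216.1]
0.66 [299.8, 188.4]
0.62 [321.0, 181.2]
0.58 [211.1, 258.8]
0.55 [213.6, 233.9]
```

The measured angle is 26.5°, as the geometry predicts, and the rolls are sliding. About 30 mm more gives 39–40°.

Emit:
{"method": "send_rows", "body": {"steps": [[0,-0.003,0,0],[0,-0.006,0,0],[0,-0.009,0,0],[0,-0.012,0,0],[0,-0.015,0,0],[0,-0.018,0,0],[0,-0.021,0,0],[0,-0.024,0,0],[0,-0.027,0,0],[0,-0.029,0,0],[0,-0.03,0,0],[0,-0.03,0,0],[0,-0.03,0,0],[0,-0.03,0,0],[0,-0.03,0,0]]}}

```text
t: 26.52
eef_pos: [0.4365, 0.2926, 0.1622]
tcp_rot: [-3.141, 0.009, -0.0]
ft_force: [-1.1, -2.1, 2.2]
finger_gap: 0.0001
```

```bash
python3 - <<'E'
from h import *
print(observe()['t'],observe()['eef_pos'],observe()['ft_force'].round(1));ang('side');ang('wrist')
b=snap('side','s16.png')
for r in mark_of('side','roll_1')[:6]:print(round(r['score'],2),r['xy'],ray('side',r['xy'],.01).round(3))
print('basket',[ (r['xy'],ray('side',r['xy'],0).round(3)) for r in mark_of('side','basket')[:1]])
t=snap('top','t16.png')
for r in mark_of('top','roll_1')[:6]:print('top',round(r['score'],2),r['xy'],ray('top',r['xy'],.01).round(3))
cv2.imwrite('pics/c16.png',np.hstack([cv2.resize(b[150:318,130:354],(400,300)),cv2.resize(t[90:240,120:320],(400,300))])[:,:,::-1])
E
```

```text
26.5167 [0.43651734 0.29261423 0.16216551] [-1.1 -2.1  2.2]
side lever 0.9 [232.4 220. ] deg 39.5 err px 1.6
side lever 0.22 [191.5 283.4] deg 59.5 err px 59.1
wrist lever 0.65 [265.8 174.5] deg 39.5 err px 8.9
wrist lever 0.47 [351.  155.4] deg 42.5 err px 94.1
0.62 [301.0, 189.2] [ 0.262 -0.223  0.01 ]
0.59 [203.2, 273.0] [0.531 0.366 0.01 ]
0.47 [194.1, 282.8] [0.546 0.414 0.01 ]
0.46 [322.5, 181.3] [ 0.172 -0.311  0.01 ]
basket [([204.2, 278.1], array([0.525, 0.378, 0.   ]))]
top 0.73 [370.0, 268.3] [ 0.179 -0.32   0.01 ]
top 0.64 [352.1, 238.1] [ 0.284 -0.256  0.01 ]
top 0.63 [188.6, 167.9] [0.522 0.326 0.01 ]
```

View pics/c16.png

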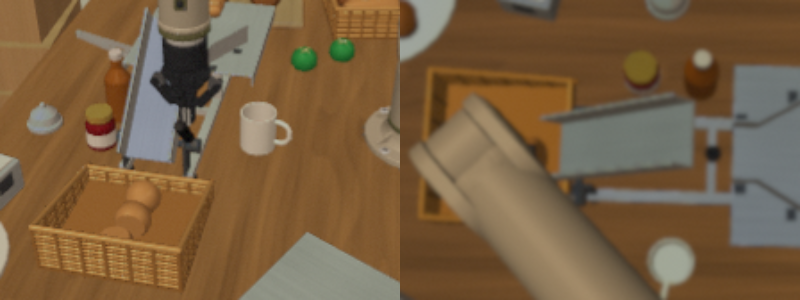

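The side crop shows all three rolls in the basket (crop pixels (143,193), (133,217) and (115,235)), an empty trough and the lever at 39.5°. I'll hold a moment longer, then let it down slowly.

Emit:
{"method": "send_rows", "body": {"steps": [[0,0,0,0],[0,0,0,0],[0,0,0,0],[0,0,0,0],[0,0,0,0],[0,0,0,0],[0,0,0,0],[0,0,0,0],[0,0,0,0],[0,0,0,0]]}}

```text
t: 27.8
eef_pos: [0.4366, 0.2924, 0.162]
tcp_rot: [-3.141, 0.009, -0.0]
ft_force: [-0.1, -1.2, 3.0]
finger_gap: -0.0001
```

Emit:
{"method": "send_rows", "body": {"steps": [[0,0.003,0,0],[0,0.006,0,0],[0,0.009,0,0],[0,0.012,0,0],[0,0.015,0,0],[0,0.018,0,0],[0,0.021,0,0],[0,0.024,0,0],[0,0.027,0,0],[0,0.03,0,0],[0,0.033,0,0],[0,0.036,0,0],[0,0.039,0,0],[0,0.042,0,0],[0,0.045,0,0],[0,0.048,0,0],[0,0.051,0,0],[0,0.054,0,0],[0,0.056,0,0],[0,0.058,0,0]]}}

```text
t: 29.47
eef_pos: [0.4363, 0.2339, 0.1619]
tcp_rot: [3.141, -0.01, 0.0]
ft_force: [0.6, -5.0, 2.6]
finger_gap: -0.0001
```

Emit:
{"method": "send_rows", "body": {"steps": [[0,0.002,0,0],[0,0.004,0,0],[0,0.006,0,0],[0,0.008,0,0],[0,0.01,0,0],[0,0.012,0,0],[0,0.014,0,0],[0,0.016,0,0],[0,0.018,0,0],[0,0.02,0,0],[0,0.022,0,0],[0,0.024,0,0],[0,0.026,0,0],[0,0.03,0,0],[0,0.04,0,0],[0,0.06,0,0],[0,0.06,-0.03,0],[0,0.06,-0.06,0],[0,0.06,-0.08,0],[0,0.06,-0.08,0]]}}

```text
t: 31.13
eef_pos: [0.4378, 0.1746, 0.2465]
tcp_rot: [-3.139, 0.01, -0.011]
ft_force: [0.7, 1.0, 0.5]
finger_gap: -0.0001
```

```bash
python3 - <<'E'
from h import *
print(observe()['t'],observe()['eef_pos'],observe()['ft_force'].round(1));ang('side');ang('top')
snap('side','s17.png');snap('top','t17.png')
for c in('side','top'):
  for k in('roll_1','basket','finger_roll','jam_jar','juice_bottle'):
    for r in mark_of(c,k)[:6 if k=='roll_1' else 1]:print(c,k,round(r['score'],2),np.round(r['xy']),ray(c,r['xy'],{'roll_1':.01,'finger_roll':.11}.get(k,0)).round(3))
E
```

```text
31.1333 [0.43775158 0.17463112 0.24645353] [0.7 1.  0.5]
side lever 0.78 [240.5 193. ] deg -2.0 err px 2.5
top lever 0.64 [173.9 168.8] deg 33.0 err px 15.8
side roll_1 0.8 [208. 255.] [0.542 0.278 0.01 ]
side roll_1 0.71 [236. 183.] [ 0.558 -0.222  0.01 ]
side roll_1 0.6 [202. 275.] [0.531 0.373 0.01 ]
side roll_1 0.57 [192. 286.] [0.549 0.431 0.01 ]
side roll_1 0.52 [301. 187.] [ 0.264 -0.239  0.01 ]
side roll_1 0.48 [321. 178.] [ 0.18  -0.338  0.01 ]
side basket 0.87 [204. 281.] [0.52  0.392 0.   ]
side jam_jar 0.92 [186. 230.] [0.671 0.145 0.   ]
top roll_1 0.76 [368. 266.] [ 0.187 -0.312  0.01 ]
top roll_1 0.75 [152. 159.] [0.552 0.459 0.01 ]
top roll_1 0.74 [162. 166.] [0.527 0.421 0.01 ]
top roll_1 0.63 [353. 237.] [ 0.287 -0.259  0.01 ]
top basket 0.74 [177. 170.] [0.516 0.37  0.   ]
top finger_roll 0.74 [372. 174.] [ 0.498 -0.3    0.11 ]
top jam_jar 0.64 [240. 130.] [0.666 0.147 0.   ]
top juice_bottle 0.64 [271. 132.] [0.661 0.033 0.   ]
```

```bash
python3 - <<'E'
from h import *
b=snap('side','s18.png');t=snap('top','t18.png');o=observe();print(o['t'])
cv2.imwrite('pics/c18.png',np.hstack([cv2.resize(b[200:320,140:300],(400,300),interpolation=2),cv2.resize(t[110:230,130:290],(400,300),interpolation=2)])[:,:,::-1])
E
```

```text
32.0333
```

```bash
python3 - <<'E'
from h import *
for c in('side','top'):
    im=get_image(c)
    for r in masks_of(c,'roll_1')[:7]:
        l,t,w,h=r['rect'];p=[l+w/2,t+h/2];print(c,round(r['score'],2),np.round(r['rect']),ray(c,p,.03).round(3),im[r['mask']].mean(0).round())
    print('trough floor colours',[im[tuple(int(v) for v in proj(c,[.516,y,.11])[0][::-1])].tolist() for y in(0,.03,.06,.09,.12,.15,.18,.21,.24,.27)])
# basket rim bounds in side px
    print(proj(c,[[.516+a,.378+d,z] for a in(-.13,.13) for d,z in((-.12,.038),(.12,.095))]).round().tolist())
E
```

```text
side 0.65 [192. 261.  24.  23.] [0.523 0.383 0.03 ] [149. 100.  52.]
side 0.65 [295. 180.  14.   9.] [ 0.259 -0.227  0.03 ] [ 48. 113.  50.]
side 0.51 [197. 248.  25.  20.] [0.525 0.311 0.03 ] [157. 107.  57.]
side 0.48 [316. 172.  14.  10.] [ 0.173 -0.316  0.03 ] [ 53. 112.  51.]
side 0.39 [188. 279.  19.   6.] [0.531 0.428 0.03 ] [162. 110.  57.]
trough floor colours [[142, 145, 131], [139, 142, 127], [141, 145, 130], [142, 145, 131], [141, 144, 131], [139, 142, 129], [139, 142, 129], [141, 144, 131], [144, 146, 134], [145, 147, 134]]
[[253.0, 251.0], [236.0, 290.0], [181.0, 242.0], [151.0, 277.0]]
top 0.84 [363. 261.  19.  18.] [ 0.175 -0.324  0.03 ] [48. 92. 36.]
top 0.77 [343. 229.  22.  24.] [ 0.276 -0.26   0.03 ] [48. 93. 36.]
top 0.71 [143. 153.  22.  21.] [0.531 0.447 0.03 ] [143.  94.  41.]
top 0.67 [160. 160.  12.  21.] [0.51 0.4  0.03] [127.  81.  34.]
trough floor colours [[113, 120, 123], [112, 119, 121], [112, 119, 121], [113, 120, 122], [112, 119, 121], [84, 78, 70], [156, 133, 101], [130, 111, 84], [139, 118, 90], [144, 124, 94]]
[[205.0, 206.0], [131.0, 203.0], [208.0, 132.0], [136.0, 127.0]]
```

```bash
python3 -c "
from bench import *
print(hand_in())"
```

```text
the job is handed in; nothing more can be done
None
```

I slid both deck rolls through the rails into the trough, so all three stood in single file. I then tipped the trough with the lever, held it until the rolls were out and about 1 s more, and let it down slowly. The job was handed in at about 32 s of the 67 s allowed; no verdict is reported.

**Failed first push:** the first try at the first roll moved nothing. The fingertips turned out to be about 36 mm behind the reported TCP, not 8 mm ahead of it, so they passed over the roll. I corrected the height and repeated the push.

**Last checks:**
- **Tilt:** about 39.5° while held. The lever read −2° in the side view afterwards, so the trough is back to level within the camera's error. The top view's reading of the lever was unusable because the arm hid it.
- **Rolls:** three brown rolls show inside the basket in the side view, at y about 0.31, 0.38 and 0.43, and the trough floor is bare steel. The top view confirmed only two, because the arm hid part of the basket. I could not look at the last picture, as the 12-picture limit was reached, so this rests on the network's masks and pixel colours.
- **Everything else:** the basket, finger roll, jar and bottle are where they started to within about 15 mm, about what the camera readings can show. The gripper is clear of everything.

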